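# Clip the specimen holder onto the indent viewer and tug-check it

### The job

Lift the red dust cap off the lens window of the indent viewer and set it upright in the round aluminium cap stand. Then set the blue specimen holder on the viewer between its corner guides, push it down until both brass catches snap over its steel rim, and give it a clear upward tug to confirm that it is latched; if it lifts free or sits crooked, push it home harder and tug again. Leave it latched and let go; drop nothing and leave the other things on the bench alone.

Things in the scene. Friction and masses are not known exactly. Their poses are not given: they have to be found in the camera images.
- dock (a point): Centre of the viewer's deck (its lens window), on the deck surface, 45 mm above the table. z up, x from catch_b to catch_a. The holder's place round it is 66 x 49 mm (x, y), bounded by steel corner guides: straight to 18 mm above the deck, flared out to 30 mm, catching up to 4 mm of misplacement. They leave 42 mm free in the middle of each y side, for fingers closing along y.
- viewer: Fixed pale grey box, 150 x 130 mm (its x, y), 45 mm high, with a black deck and a black focus knob on each y side; origin under its centre, on the table. On the deck: four steel corner guides and two brass catches, one on each x side.
- catch_a: Brass spring catch on the dock's +x side, 20 mm wide, 18 mm high, slides out along x. Origin on the deck under its nose edge: 29 mm from the dock centre closed, 32 mm while the rim passes. Nose: 55 degree ramp on top, flat underside 8 mm above the deck. Spring 0.75 N closed, 1.2 N pushed out; pushing the holder past both catches takes 7 to 20 N in all, depending on friction.
- catch_b: The same on the dock's -x side, origin 29 mm from the dock centre when closed. Latched, the holder lies flat on the deck, its rim under both noses with 2 mm of free upward play, and holds against any tug. Not latched, it stands on the catch ramps 9 to 15 mm proud and lifts off freely; caught on one side, it is tilted, centre 5 to 9 mm high: let go and push the top of the bar.
- holder_centre (a point): Centre (half-way up) of the loose specimen holder, 52 mm high, 0.15 to 0.31 kg. z up, x along its length. From the bottom: steel rim plate 64 x 46 x 6 mm (x, y, z), blue body 54 x 46 x 6 mm, blue grip bar 44 mm (x) by 14 mm (y), from 12 to 52 mm above the underside; grip it across y. It fits the dock either way round, x along the dock's x; latched, this point is 26 mm above the deck.
- cap_centre (a point): Centre (half-way up) of the loose red dust cap, 52 mm high, about 40 g: a disc 40 mm across and 14 mm high, and above it a round knob 24 mm across up to 52 mm. At the start it stands on the viewer's deck over the window.
- stand_floor (a point): Centre of the inner floor of the fixed round aluminium cap stand, 6 mm above the table. The stand is an open dish 76 mm across outside, 66 mm inside, its rim 14 mm above the table (8 mm above this floor).
- mount_a: Bystander: black resin specimen mount, loose, 30 mm across, 20 mm high; origin at its underside.
- mount_b: Bystander: the same kind of mount as mount_a.
- test_block: Bystander: loose steel hardness test block, 60 mm across, 14 mm high; origin at its underside.
- bottle: Bystander: loose white bottle, 52 mm across, 130 mm high; origin at its underside.
- jar: Bystander: loose amber jar, 60 mm across, 60 mm high; origin at its underside.
- brush: Bystander: loose hand brush lying beyond the viewer; origin at its underside.
- wrench: Bystander: loose wrench, 150 mm long, lying on the left; origin at its underside.

How it is judged:
On the way, in this order (a step that is already met when the one before it is completed fails the run):
1. the specimen holder is down on the deck with both catches closed over its rim (horizontal distance between holder_centre and dock below 0.006 m and z of holder_centre in the frame of dock between 0.023 and 0.0268 m and angle between the z axis of holder_centre and the z axis of dock, either way round below 0.08 rad and x of catch_a in the frame of dock below 0.0305 m and x of catch_b in the frame of dock above -0.0305 m), for 0.05 s.
2. the latched holder is tugged upwards: it rises through its free play (more than 1 mm, under 3.5 mm above the deck) and pulls on a closed catch with more than 1.5 N (horizontal distance between holder_centre and dock below 0.006 m and z of holder_centre in the frame of dock between 0.023 and 0.0295 m and angle between the z axis of holder_centre and the z axis of dock, either way round below 0.08 rad and x of catch_a in the frame of dock below 0.0305 m and x of catch_b in the frame of dock above -0.0305 m and z of holder_centre in the frame of dock above 0.027 m and contact force between any of catch_a, catch_b and anything else above 1.5 N).
At the end, for the whole second after the job is handed in: The specimen holder lies latched on the viewer's deck, within 6 mm of the dock centre, level within 0.08 rad and at most 2.7 mm above flat (its free play), both catches closed within 1.5 mm; the dust cap stands upright (within 0.1 rad) on the floor of the cap stand, anywhere inside its rim (horizontal distance between holder_centre and dock below 0.006 m and z of holder_centre in the frame of dock between 0.023 and 0.0287 m and angle between the z axis of holder_centre and the z axis of dock, either way round below 0.08 rad and x of catch_a in the frame of dock below 0.0305 m and x of catch_b in the frame of dock above -0.0305 m and horizontal distance between cap_centre and stand_floor below 0.016 m and z of cap_centre in the frame of stand_floor between 0.023 and 0.029 m and angle between cap_centre's own z axis and vertical below 0.1 rad); the robot touches nothing.
It fails at once if a bystander (mount, test block, bottle, jar, brush or wrench) is moved more than 30 mm (distance of any of mount_a, mount_b, test_block, bottle, jar, brush, wrench from where it was at the start of the episode above 0.03 m).
It fails at once if the dust cap is dropped (falls faster than 0.6 m/s with no finger on it) (linear speed of dust_cap above 0.6 m/s and contact force between the fingers and dust_cap below 0.05 N).
It fails at once if the specimen holder is dropped (falls faster than 0.6 m/s with no finger on it) (linear speed of specimen_holder above 0.6 m/s and contact force between the fingers and specimen_holder below 0.05 N).
It also fails if it takes over 72 s, if anything falls off the work surface, if the arm or the gripper's body presses on something with over 40 N, if the wrist force passes 120 N, or if a joint passes its speed limit or range.

### The arm

A 7-joint arm with a two-finger parallel gripper is mounted at the origin on the work surface. World frame = base frame: x ahead of the robot, y to its left, z up, the work surface at z = 0. Lengths are in m, angles in rad, forces in N, time in s.
With the tool pointing down it reaches from about 0.4 to 0.875 m from the base axis. Payload 6.5 kg.
Tool frame: the origin (TCP) lies where the fingers leave the gripper's body, on its centre line; the fingertips stand tips_ahead ahead of it and the grasp point (between the pads) lies 45 mm ahead of it (tips_ahead is the distance from the TCP to the fingertips, in m); z points along the fingers, y is the line along which they close (so a half turn about z gives the same grasp; the last joint's range is limited). The gripper opens to 88 mm and grips with 3 to 60 N. Pads are 18 mm wide; open, the fingers measure 123 mm over their backs; the gripper's body (75 mm by 187 mm) begins 45 mm behind the grasp point.
Start: joints at [1.041, 0.536, -0.004, 1.538, 0.003, 1.067, -0.071], TCP at [0.291, -0.581, 0.303] pointing down, gripper open.
Joint ranges: [-2.7, 2.7], [-0.37, 2.16], [-1.27, 1.26], [0.24, 2.4], [-1.31, 4.45], [0.19, 1.91], [-2.76, 2.76]. Speed limits (rad/s): [2.39, 2.39, 3.14, 3.14, 3.14, 3.14, 3.14].

### API

Orientations are given as a unit quaternion [x, y, z, w].
In Python, from cell import read_state, get_image, camera_model, sign_off, tips_ahead gives the robot as it stands.
- The arm moves only by the tool servo_tool, never from a script. Its argument "increments" is a list of rows, each a list of 7 numbers: the shift along the tool's x, y, z in m, then the turn, a rotation vector about the tool's x, y, z in degrees, then the gripper command: -1 is fully open, 1 is shut, values between are in proportion. In form: [[tx, ty, tz, wx, wy, wz, hand], ...]. A call has 1 to 5 rows; each row is the pose to reach, as a shift and turn from the pose commanded when the call began, along the tool's axes at that moment; what a row does not reach only later rows make up. A row lasts 1/10 s, in which the tool goes at most 50 mm and 8.59 degrees, less where a joint would pass 70% of its speed; a pose out of reach is approached as far as the arm can. A call with a gripper value outside its range is refused whole. The fingers move at their own pace and stop on an object; "squeeze" is the grip in N (left out, the last holds). Time passes only in rows, so rows that repeat a pose let the fingers close. It gives the time, the measured TCP pose, the force, the opening and the grip force at its end, in the units of the state.
- read_state(): the state, without advancing time (a new reading comes with each control period).
- get_image(name): name is "scene" or "top"; returns (picture, depth): 420x560x3 uint8, blue, green, red; 420x560 float32, m along the optical axis (not along the pixel's ray), 0 where there is no reading.
- camera_model(name): a dict with "vertical_fov" (degrees; the focal length in pixels is half the picture's height over the tangent of half this angle, whatever the lens; pixels are square), "cx", "cy" (the principal point, pixels), "position" and "rotation" of the camera in the world. Camera axes: x right, y up, looking along -z (the intrinsics and any distortion apply to the point x, -y, -z); pixel columns grow to the right and rows downward; lengths in m; the calibration is good to about 2 mm. A picture is of the moment at which its call begins. camera_model takes no time and is no camera call.
- sign_off(): hands the job in; it is judged then, once.
The state is a dict: "t": time; "qpos": joint angles; "dq": joint speeds; "joint_efforts": joint torques, N m; "ee_pos": TCP position; "tool_rot": TCP orientation; "contact_force": force on the tool from outside, world axes, zero at the start; "wrist_torque": the same for the moment, N m; "width": finger opening in m; "grip_force": force on a finger pad.
Only numpy, scipy, OpenCV 4.12 (cv2) and the standard library are available. Lean on these libraries where they do the work, as an engineer would, in place of code of your own. Each camera call takes 0.05 s, during which the arm holds its last target. There are 200 camera calls.

## Working session

There is one attempt and no reset: what is moved stays moved. The work goes in short steps, Python scripts to look and compute and a tool call to move; the robot and the scene stay as the last step left them, time stands still between calls to the robot, and variables do not carry over. Pictures are saved under pics/ and viewed, at most 10 in all, crops included, and the job is handed in when it is done.

Besides the shell and the picture viewer there is one more tool, called after "Request:" by a JSON object that holds its "op" and its "data", one argument or row to a line. servo_tool: Moves the arm, as the interface text tells. Its arguments: {"type":"object","properties":{"increments":{"type":"array"},"squeeze":{"type":"number"}},"required":["increments"]}

```bash
mkdir -p pics; cat > h.py <<'E'
import numpy as np, cv2
from cell import *
from scipy.spatial.transform import Rotation as R
def snap(name,fn=None):
    im,d=get_image(name)
    if fn: cv2.imwrite('pics/'+fn,im); np.save('pics/'+fn+'.npy',d)
    return im,d
def K(m): 
    f=210/np.tan(np.radians(m['vertical_fov'])/2); return f
def rot(m):
    r=np.array(m['rotation'],float); return r if r.shape==(3,3) else R.from_quat(r).as_matrix()
def ray(name,u,v):
    m=camera_model(name); f=K(m)
    Kc=np.array([[f,0,m['cx']],[0,f,m['cy']],[0,0,1.]])
    dist=np.array(m.get('distortion',m.get('dist',np.zeros(5))),float) 
    p=cv2.undistortPoints(np.array([[[u,v]]],float),Kc,dist)[0,0]
    return np.array(m['position']),rot(m)@np.array([p[0],-p[1],-1.])
def atz(name,u,v,z):
    o,r=ray(name,u,v); return o+r*(z-o[2])/r[2]
def atd(name,u,v,d):
    o,r=ray(name,u,v); return o+r*d
E
python3 - <<'E'
from h import *
for n in('scene','top'):
    print(camera_model(n)); snap(n,n+'0.png')
print(read_state(), tips_ahead)
E
```

```text
{'vertical_fov': 44.49648090853502, 'cx': 281.52073228697054, 'cy': 216.58246426377744, 'position': array([0.92314329, 0.51665673, 1.06517254]), 'rotation': array([0.08217617, 0.25813236, 0.91228804, 0.3071568 ])}
{'vertical_fov': 48.62457507527361, 'cx': 274.7224999608365, 'cy': 209.11713365198906, 'position': array([0.38056348, 0.04217089, 1.28924422]), 'rotation': array([ 0.04885199, -0.04675084, -0.7030399 ,  0.70792848])}
{'t': 0.1, 'qpos': array([ 1.0407764 ,  0.53709352, -0.00444649,  1.53874672,  0.002601  ,
        1.06728623, -0.07124006]), 'dq': array([-0.00210379, -0.00198226,  0.00076809, -0.00241561, -0.00034903,
       -0.00040547, -0.00060949]), 'joint_efforts': array([ 3.52950090e-03, -5.72077775e+01,  9.94465314e-01, -2.52231002e+01,
       -5.61694521e-02,  1.34290740e-02,  2.69576651e-05]), 'ee_pos': array([ 0.29059081, -0.5809324 ,  0.30193528]), 'tool_rot': array([ 9.73224443e-01,  2.29855605e-01, -2.28706508e-04, -7.28984555e-04]), 'contact_force': array([-0.03486254,  0.28305724,  0.0408289 ]), 'wrist_torque': array([0.00083852, 0.01070554, 0.02426196]), 'grip_force': 0.0, 'width': 0.08832664996162091} 0.064
```

View pics/scene0.png

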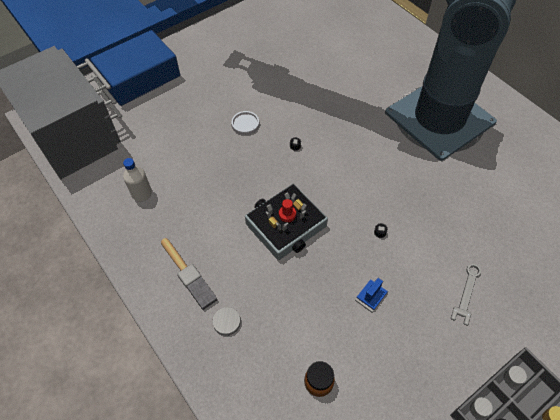

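View pics/top0.png

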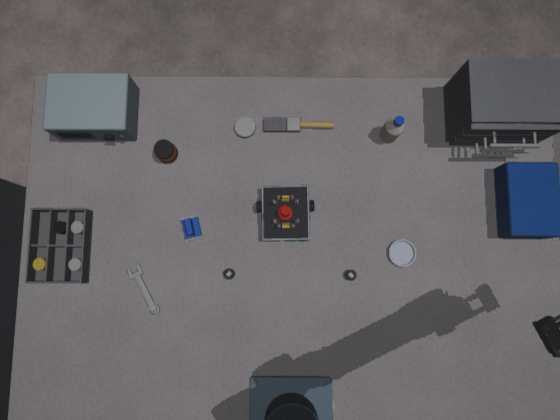

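The scene view shows the cap at (288,208) on the viewer, the holder at (372,294) and the stand at (246,122). The top view has them at (286,213), (191,228) and (402,253).

```bash
python3 - <<'E'
from h import *
t=cv2.imread('pics/top0.png');s=cv2.imread('pics/scene0.png')
def c(im,u,v,w=66,k=6): 
    return cv2.resize(im[v:v+50,u:u+w],None,fx=k,fy=k,interpolation=cv2.INTER_CUBIC)
a=np.vstack([np.hstack([c(t,158,203),c(t,253,186)]),np.hstack([c(s,340,270),c(s,255,183)])])
cv2.imwrite('pics/m0.png',np.clip(a*1.6,0,255).astype('uint8'))
for n,im in(('top',t),('scene',s)):
    d=np.load(f'pics/{n}0.png.npy'); m=im.astype(int)
    red=(m[...,2]>120)&(m[...,1]<60)&(m[...,0]<60)
    v,u=np.nonzero(red); P=np.array([atd(n,a+0,b+0,d[b,a]) for a,b in zip(u,v)])
    hi=P[:,2]>np.percentile(P[:,2],95)-.006
    print(n,'red',len(u),u.mean(),v.mean(),'top',np.median(P[hi],0),hi.sum())
    for nm,(u0,u1,v0,v1) in {'holder':((158,224,203,253) if n=='top' else (340,406,270,320)),'stand':((380,424,232,275)if n=='top' else(225,268,105,140))}.items():
        uu,vv=np.meshgrid(range(u0,u1),range(v0,v1)); Q=np.array([atd(n,a,b,d[b,a]) for a,b in zip(uu.ravel(),vv.ravel())])
        base=np.median(Q[:,2]); print(nm,'base',base,'max',np.percentile(Q[:,2],99.5))
        if nm=='stand':
            S=Q[(Q[:,2]>base+.003)]; print('mask',len(S),S.min(0),S.max(0),(S.min(0)+S.max(0))/2)
        else:
            S=Q[Q[:,2]>base+.042]
            (cx,cy),wh,ang=cv2.minAreaRect((S[:,:2]*1000).astype('float32')); print('bar',len(S),cx,cy,wh,ang,S.mean(0))
E
```

```text
top red 114 285.82456140350877 212.07894736842104 top [0.53849034 0.01970429 0.09582795] 54Traceback (most recent call last):
  File "<stdin>", line 14, in <module>
  File "h.py", line 21, in atd
    o,r=ray(name,u,v); return o+r*d
        ~~~^^^^^^^^^^
  File "h.py", line 13, in ray
    m=camera_model(name); f=K(m)
ValueError: time passes only in moves, steps and waits
```

View pics/m0.png

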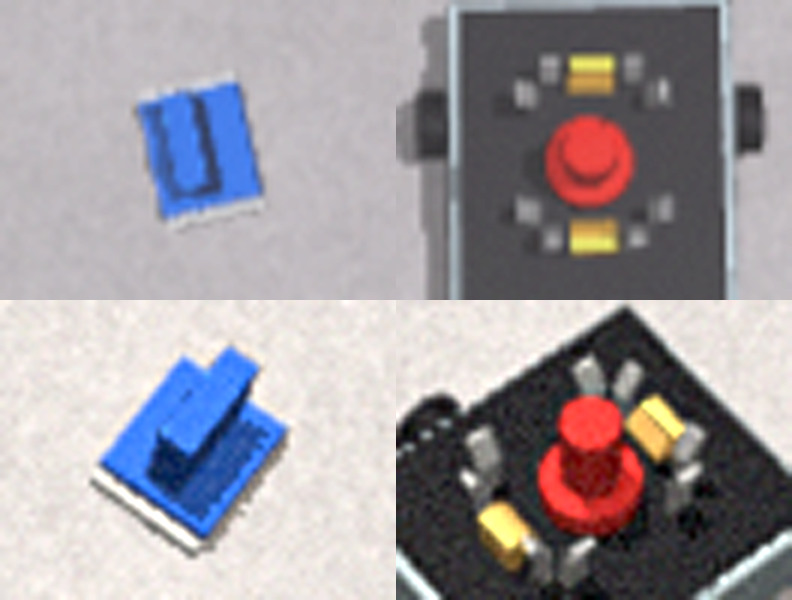

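```bash
cat >> h.py <<'E'
_cm=camera_model; _c={}
def camera_model(n):
    if n not in _c: _c[n]=_cm(n)
    return _c[n]
def tri(pt,ps):
    (a,r),(b,s)=ray('top',*pt),ray('scene',*ps)
    x=np.linalg.lstsq(np.c_[r,-s],b-a,rcond=None)[0]; p,q=a+r*x[0],b+s*x[1]
    return (p+q)/2,np.linalg.norm(p-q)
E
cat > an.py <<'E'
from h import *
np.set_printoptions(precision=4,suppress=True)
def cloud(n,d,b):
    u0,u1,v0,v1=b; return np.array([[atd(n,a,c,d[c,a]) for a in range(u0,u1)] for c in range(v0,v1)])
E
python3 - <<'E'
from an import *
for n in('top','scene'):
    im=cv2.imread(f'pics/{n}0.png').astype(int); d=np.load(f'pics/{n}0.png.npy')
    B={'cap':(255,318,180,245) if n=='top' else (240,335,180,260),'holder':(165,218,208,248) if n=='top' else (345,400,270,320),'stand':(380,424,232,275)if n=='top' else(222,270,103,142)}
    for k,b in B.items():
        Q=cloud(n,d,b); I=im[b[2]:b[3],b[0]:b[1]]; z=Q[...,2]; base=np.percentile(z,10)
        print(n,k,'base',base,'p99.7',np.percentile(z,99.7))
        if k=='stand': S=Q[z>np.median(z[:3])+.004]; print(len(S),S.min(0),S.max(0),(S.min(0)+S.max(0))/2)
        else:
            red=(I[...,2]>100)&(I[...,1]<70) if k=='cap' else (I[...,0]>I[...,2]+50)
            zz=z[red]; S=Q[red]; top=np.percentile(zz,97); S=S[zz>top-.008]
            print('top z',np.median(S[:,2]),len(S)); r=cv2.minAreaRect((S[:,:2]*1000).astype('float32')); print(r,S.mean(0))
        if k=='cap':
            yel=(I[...,2]>130)&(I[...,0]<110)&(I[...,1]>90); Y=Q[yel]; ym=Y[:,0]>np.median(Q[red][:,0]); print('catches',Y[ym].mean(0),Y[~ym].mean(0),Y[ym][:,2].max())
            S=Q[(z>.04)&(z<.05)]; print('deck',cv2.minAreaRect((S[:,:2]*1000).astype('float32')),np.median(S[:,2]))
# triangulated: knob top centre, bar top centre, rim catches
c=lambda u0,v0,x,y:(u0+(x+.5)/6-.5,v0+(y+.5)/6-.5)
T=lambda x,y:c(158,203,x,y) if x<396 else c(253,186,x-396,y)
S=lambda x,y:c(340,270,x,y-300) if x<396 else c(255,183,x-396,y-300)
for nm,a,b in [('knob top',(588,148),(591,423)),('bar far end',(175,95),(237,358)),('bar near end',(200,193),(180,435)),('catchA top',(592,62),(660,410)),('catchB top',(595,245),(495,520))]:
    print(nm,tri(T(*a),S(*b)))
E
```

```text
top cap base -0.0023245610380677735 p99.7 1.2892442249430587
top z 0.09573664868243403 59
((464.20477294921875, 25.261093139648438), (21.302627563476562, 169.33241271972656), 85.74089813232422) [0.5364 0.0202 0.1156]
catches [0.582  0.0186 0.0621] [0.5046 0.0195 0.0614] 0.0647084630890753
deck ((540.6709594726562, 18.59857940673828), (147.62310791015625, 146.38558959960938), 0.3624100685119629) 0.043936008775804614
top holder base -0.0039479175620319 p99.7 1.2892442249430587
top z 0.0508128661335816 87
((501.6797180175781, 278.4603271484375), (42.50387954711914, 14.351221084594727), 13.267924308776855) [0.5015 0.2782 0.051 ]
top stand base -0.004056606439409571 p99.7 0.01791181559663714
609 [ 0.3785 -0.3636  0.0025] [0.4939 0.0422 1.2892] [ 0.4362 -0.1607  0.6459]
scene cap base -0.0011465225218621141 p99.7 1.0651725390725493
top z 0.09725831290489573 73
((541.7930297851562, 18.862010955810547), (21.736186981201172, 21.301544189453125), 12.567317008972168) [0.5421 0.0185 0.0972]
catches [0.5825 0.0179 0.0629] [0.5088 0.0159 0.0616] 0.06647332112885618
deck ((545.7351684570312, 18.888
[... 152 characters left out ...]
725493
top z 0.05233470011360031 135
((707.1087646484375, 386.1363830566406), (504.2862854003906, 22.83359718322754), 28.54634666442871) [0.5175 0.2841 0.0823]
scene stand base -0.001541442420937189 p99.7 1.0651725390725493
490 [ 0.3547 -0.3901  0.0052] [0.9231 0.5167 1.0652] [0.6389 0.0633 0.5352]
knob top (array([0.541 , 0.0198, 0.0972]), np.float64(0.0025846818000830074))
bar far end (array([0.5121, 0.2777, 0.1033]), np.float64(0.013959860264688125))
bar near end (array([ 0.49  ,  0.2731, -0.01  ]), np.float64(0.020285608670081456))
catchA top (array([0.5537, 0.0379, 0.151 ]), np.float64(0.04616460619478634))
catchB top (array([ 0.5332, -0.006 , -0.0214]), np.float64(0.06281293965449303))
```

```bash
cat > p2.py <<'E'
from an import *
c=lambda u0,v0,x,y:(u0+(x+.5)/6-.5,v0+(y+.5)/6-.5)
T=lambda x,y:c(158,203,x,y) if x<396 else c(253,186,x-396,y)
S=lambda x,y:c(340,270,x,y-300) if x<396 else c(255,183,x-396,y-300)
for nm,a,b in [('bar far end',(175,95),(180,435)),('bar near end',(200,193),(237,358)),('catchA top',(592,62),(495,515)),('catchB top',(595,245),(660,405))]:
    print(nm,tri(T(*a),S(*b)))
for n in('top','scene'):
    im=cv2.imread(f'pics/{n}0.png').astype(int); d=np.load(f'pics/{n}0.png.npy')
    B={'holder':(165,218,208,248) if n=='top' else (345,400,270,320),'stand':(380,424,232,275)if n=='top' else(222,270,103,142),'deck':(255,318,180,245) if n=='top' else (240,335,180,260)}
    for k,b in B.items():
        Q=cloud(n,d,b); z=Q[...,2]; ok=d[b[2]:b[3],b[0]:b[1]]>0
        base=np.median(z[ok]) if k!='deck' else 0
        if k=='deck':
            S_=Q[ok&(z>.041)&(z<.049)]; r=cv2.minAreaRect((S_[:,:2]*1000).astype('float32')); print(n,k,r); continue
        if k=='holder':
            S_=Q[ok&(z>base+.045)]; r=cv2.minAreaRect((S_[:,:2]*1000).astype('float32')); print(n,'bar',r,np.median(S_,0))
            S_=Q[ok&(z>.006)]; r=cv2.minAreaRect((S_[:,:2]*1000).astype('float32')); print(n,'plate',r)
        else:
            S_=Q[ok&(z>np.median(z[:2])+.004)]; lo,hi=np.percentile(S_,1,axis=0),np.percentile(S_,99,axis=0); print(n,'stand',lo,hi,(lo+hi)/2, np.median(S_,0))
            (cx,cy),r=cv2.minEnclosingCircle((S_[:,:2]*1000).astype('float32')); print(cx,cy,r)
E
python3 p2.py
```

```text
bar far end (array([0.5222, 0.2812, 0.0546]), np.float64(0.0009721038884036254))
bar near end (array([0.4803, 0.2697, 0.0432]), np.float64(0.0036265790762092247))
catchA top (array([0.5836, 0.0172, 0.0697]), np.float64(0.004122496602668775))
catchB top (array([0.5026, 0.0153, 0.068 ]), np.float64(0.004681010809715467))
top bar ((500.8030090332031, 278.25360107421875), (44.30537796020508, 14.351221084594727), 13.267924308776855) [0.5015 0.2781 0.0508]
top plate ((502.1358947753906, 282.3835754394531), (131.32778930664062, 71.48028564453125), 73.67752838134766)
top stand [ 0.3818 -0.3599  0.0022] [ 0.4883 -0.2477  0.0176] [ 0.435  -0.3038  0.0099] [ 0.4358 -0.3022  0.0053]
437.71337890625 -306.03179931640625 76.41072082519531
top deck ((540.5376586914062, 18.332538604736328), (147.31175231933594, 146.2938690185547), 1.180120587348938)
scene bar ((504.80950927734375, 276.6986083984375), (44.290035247802734, 14.383042335510254), 13.562295913696289) [0.5054 0.277  0.0522]
scene plate ((495.75677490234375, 274.0240478515625), (81.41571044921875, 92.96216583251953), 71.74169158935547)
scene stand [ 0.3772 -0.356   0.0051] [ 0.4933 -0.2535  0.0183] [ 0.4353 -0.3047  0.0117] [ 0.4393 -0.3061  0.0081]
433.0672607421875 -312.5084228515625 80.78827667236328
scene deck ((545.3367309570312, 22.086746215820312), (149.06385803222656, 143.8140411376953), 1.718321442604065)
```

```bash
cat > go.py <<'E'
import sys
from an import *
# go.py x y z_tcp yawdeg : shift in tool axes
x,y,z,yaw=map(float,sys.argv[1:5]); s=read_state(); r=R.from_quat(s['tool_rot'])
tgt=R.from_euler('z',yaw,degrees=True)*R.from_euler('x',180,degrees=True)
print('shift mm',r.inv().apply(np.array([x,y,z])-s['ee_pos'])*1000,'turn',np.degrees((r.inv()*tgt).as_rotvec()),'t',s['t'],s['ee_pos'],s['width'])
E
python3 go.py .540 .019 .21 1; python3 -c "
from an import *
print(atz('top',402,253,.014),atz('scene',245.5,122,.014),tri((402,253),(245.5,122)))"
```

```text
shift mm [ 491.4762 -424.8123   92.5287] turn [-0.0845  0.0257 25.5771] t 0.1 [ 0.2906 -0.5809  0.3019] 0.08832664996162091
[ 0.4355 -0.302   0.014 ] [ 0.4397 -0.3     0.014 ] (array([ 0.4363, -0.3042,  0.0077]), np.float64(0.0014857094656165763))
```

Request:
{"op": "servo_tool", "data": {
  "increments": [
    [0.033,-0.028,0.006,0,0,0,-1],
    [0.066,-0.056,0.012,0,0,0,-1],
    [0.099,-0.084,0.018,0,0,0,-1],
    [0.132,-0.112,0.024,0,0,0,-1],
    [0.164,-0.142,0.031,0,0,0,-1]
  ],
  "squeeze": 15
}}

```text
t: 0.6
ee_pos: [0.3744, -0.3792, 0.2714]
tool_rot: [0.973, 0.23, 0.0, -0.0]
contact_force: [1.1, -0.0, -0.1]
width: 0.0879
grip_force: 0.0
```

Request:
{"op": "servo_tool", "data": {
  "increments": [
    [0.033,-0.028,0.006,0,0,0,-1],
    [0.066,-0.056,0.012,0,0,0,-1],
    [0.099,-0.084,0.018,0,0,0,-1],
    [0.132,-0.112,0.024,0,0,0,-1],
    [0.164,-0.142,0.031,0,0,0,-1]
  ]
}}

```text
t: 1.1
ee_pos: [0.4575, -0.179, 0.2405]
tool_rot: [0.973, 0.23, 0.0, 0.0]
contact_force: [0.8, -1.6, -0.2]
width: 0.0884
grip_force: 0.0
```

Request:
{"op": "servo_tool", "data": {
  "increments": [
    [0.033,-0.028,0.006,0,0,6,-1],
    [0.066,-0.056,0.012,0,0,12,-1],
    [0.099,-0.084,0.018,0,0,18,-1],
    [0.132,-0.112,0.024,0,0,24,-1],
    [0.164,-0.142,0.031,0,0,25.6,-1]
  ]
}}

```text
t: 1.6
ee_pos: [0.5407, 0.0213, 0.2093]
tool_rot: [1.0, 0.007, -0.0, 0.0]
contact_force: [0.7, 0.4, 0.4]
width: 0.088
grip_force: 0.0
```

```bash
python3 go.py .540 .019 .127 1; python3 - <<'E'
from an import *
a,_=snap('top','top1.png');b,_=snap('scene','scene1.png')
cv2.imwrite('pics/m1.png',np.hstack([cv2.resize(a[165:265,235:335],(400,400),interpolation=2),cv2.resize(b[150:250,235:335],(400,400),interpolation=2)]))
E
```

```text
shift mm [-0.7405  2.277  82.3487] turn [ 0.0231  0.0004 -0.232 ] t 1.6 [0.5407 0.0213 0.2093] 0.08797599444851557
```

View pics/m1.png

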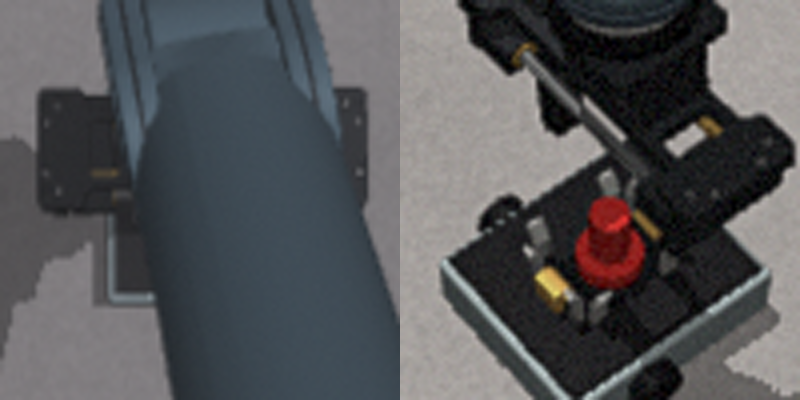

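The gripper hovers over the viewer (scene crop: cap knob at (608,215), gripper body behind and above it). Descending to grip.

Request:
{"op": "servo_tool", "data": {
  "increments": [
    [-0.001,0.002,0.03,0,0,0,-1],
    [-0.001,0.002,0.06,0,0,0,-1],
    [-0.001,0.002,0.082,0,0,0,-1],
    [-0.001,0.002,0.082,0,0,0,1],
    [-0.001,0.002,0.082,0,0,0,1]
  ],
  "squeeze": 15
}}

```text
t: 2.2
ee_pos: [0.5391, 0.0173, 0.1279]
tool_rot: [1.0, 0.008, -0.0, 0.0]
contact_force: [0.5, -0.9, 0.2]
width: 0.0746
grip_force: 0.0
```

Request:
{"op": "servo_tool", "data": {
  "increments": [
    [0,0,0,0,0,0,1],
    [0,0,0,0,0,0,1],
    [0,0,0,0,0,0,1],
    [0,0,0,0,0,0,1],
    [0,0,0,0,0,0,1]
  ]
}}

```text
t: 2.7
ee_pos: [0.5394, 0.0178, 0.128]
tool_rot: [1.0, 0.009, 0.0, -0.0]
contact_force: [-0.2, 1.0, -0.8]
width: 0.0341
grip_force: 0.0
```

Request:
{"op": "servo_tool", "data": {
  "increments": [
    [0,0,-0.01,0,0,0,1],
    [0,0,-0.03,0,0,0,1],
    [0,0,-0.06,0,0,0,1],
    [0,0,-0.09,0,0,0,1],
    [0,0,-0.12,0,0,0,1]
  ]
}}

```text
t: 3.2
ee_pos: [0.539, 0.0177, 0.2495]
tool_rot: [1.0, 0.009, 0.0, -0.0]
contact_force: [1.2, -0.4, -0.6]
width: 0.0236
grip_force: 15.0
```

```bash
python3 go.py .4375 -.302 .15 1; python3 - <<'E'
from an import *
b,_=snap('scene','scene2.png')
cv2.imwrite('pics/m2.png',cv2.resize(b[120:260,220:360],(500,500),interpolation=2))
E
```

```text
shift mm [-106.9815  317.9451   99.4849] turn [-0.0003 -0.0069 -0.0228] t 3.2 [0.539  0.0177 0.2495] 0.023641097234875976
```

View pics/m2.png

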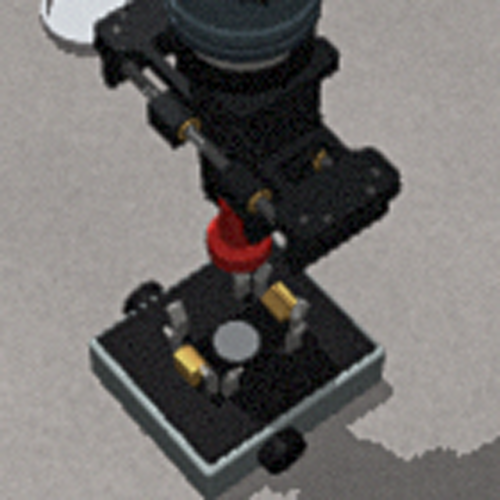

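The cap is held and looks upright (disc near crop (240,248)), and the lens window is bare at crop (237,341). The fingers closed during the lift, so I'll measure how high the cap sits in the grip.

```bash
python3 - <<'E'
from an import *
im=cv2.imread('pics/scene2.png').astype(int); d=np.load('pics/scene2.png.npy')
b=(265,320,165,205); Q=cloud('scene',d,b); I=im[b[2]:b[3],b[0]:b[1]]
r=(I[...,2]>70)&(I[...,1]<40)&(I[...,0]<40)&(d[b[2]:b[3],b[0]:b[1]]>0)
S=Q[r]; print(len(S),np.percentile(S,[2,10,50,90,98],axis=0))
h=np.histogram(S[:,2],bins=np.arange(.13,.25,.004)); print(h)
w=(slice(205,227),slice(275,300)); m=im[w]; g=(m.min(2)>110)&(np.ptp(m,axis=2)<40)
n,l,st,c=cv2.connectedComponentsWithStats(g.astype('uint8')); print(st,c+[275,205])
k=1+np.argmax(st[1:,4]); print('dock scene',atz('scene',c[k][0]+275,c[k][1]+205,.045))
E
```

```text
192 [[0.5338 0.009  0.1556]
 [0.542  0.0145 0.1605]
 [0.5526 0.0256 0.1682]
 [0.5598 0.036  0.1956]
 [0.5624 0.0379 0.2048]]
(array([ 0,  0,  0,  0,  0,  0,  6, 19, 26, 68, 13,  9,  8,  8,  7,  5,  9,
        6,  8,  0,  0,  0,  0,  0,  0,  0,  0,  0,  0]), array([0.13 , 0.134, 0.138, 0.142, 0.146, 0.15 , 0.154, 0.158, 0.162,
       0.166, 0.17 , 0.174, 0.178, 0.182, 0.186, 0.19 , 0.194, 0.198,
       0.202, 0.206, 0.21 , 0.214, 0.218, 0.222, 0.226, 0.23 , 0.234,
       0.238, 0.242, 0.246]))
[[  0   0  25  22 444]
 [  5   5  12  11 101]
 [  1  18   2   2   3]
 [ 12  18   1   1   1]
 [ 10  20   1   1   1]] [[287.3874 215.5338]
 [285.6238 214.9505]
 [276.6667 223.3333]
 [287.     223.    ]
 [285.     225.    ]]
dock scene [0.544  0.0161 0.045 ]
```

Request:
{"op": "servo_tool", "data": {
  "increments": [
    [-0.01,0.03,0,0,0,0,1],
    [-0.02,0.065,0,0,0,0,1],
    [-0.032,0.1,0,0,0,0,1],
    [-0.043,0.135,0,0,0,0,1],
    [-0.054,0.17,0,0,0,0,1]
  ]
}}

```text
t: 3.75
ee_pos: [0.4875, -0.1544, 0.2483]
tool_rot: [1.0, 0.009, 0.0, 0.0]
contact_force: [1.1, 0.5, -1.4]
width: 0.0236
grip_force: 15.0
```

Request:
{"op": "servo_tool", "data": {
  "increments": [
    [-0.012,0.035,0.01,0,0,0,1],
    [-0.024,0.07,0.03,0,0,0,1],
    [-0.036,0.105,0.05,0,0,0,1],
    [-0.048,0.14,0.075,0,0,0,1],
    [-0.053,0.148,0.1,0,0,0,1]
  ]
}}

```text
t: 4.25
ee_pos: [0.4359, -0.3069, 0.1476]
tool_rot: [1.0, 0.006, 0.0, 0.002]
contact_force: [0.2, 0.3, -1.4]
width: 0.0237
grip_force: 15.0
```

```bash
python3 go.py .4375 -.302 .105 1; python3 - <<'E'
from an import *
b,_=snap('scene','scene3.png');a,_=snap('top','top3.png')
cv2.imwrite('pics/m3.png',np.hstack([cv2.resize(b[60:160,190:290],(400,400),interpolation=2),cv2.resize(a[160:260,240:340],(400,400),interpolation=2)]))
E
```

```text
shift mm [ 1.6357 -5.0254 42.6015] turn [ 0.1895 -0.0287 -0.3543] t 4.25 [ 0.4359 -0.3069  0.1476] 0.023733081508122082
```

View pics/m3.png

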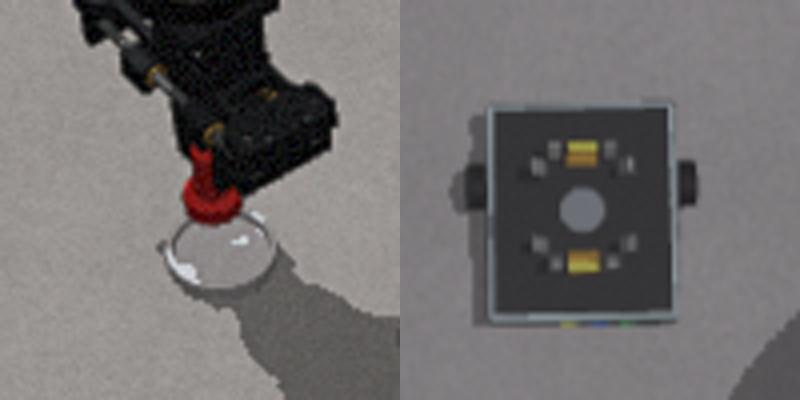

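The cap hangs above the dish (scene crop (212,200) over (222,248)). The window is clear in the top view at crop (582,210), and the deck corners are at (488,107), (670,104), (492,320) and (677,316).

Request:
{"op": "servo_tool", "data": {
  "increments": [
    [0.001,-0.004,0.02,0,0,0,1],
    [0.001,-0.004,0.036,0,0,0,1],
    [0.001,-0.004,0.041,0,0,0,1],
    [0.001,-0.004,0.041,0,0,0,1]
  ]
}}

```text
t: 4.75
ee_pos: [0.4393, -0.2971, 0.1073]
tool_rot: [1.0, 0.009, 0.0, -0.0]
contact_force: [0.1, -0.1, -0.1]
width: 0.0236
grip_force: 15.0
```

```bash
python3 go.py .4375 -.302 .1015 1; python3 - <<'E'
from an import *
t=lambda x,y,z=.045: atz('top',240+(x-400+.5)/4-.5,160+(y+.5)/4-.5,z)
print('dock top',t(582,210)); C=[t(*p) for p in((488,107),(670,104),(492,320),(677,316))]; print(np.array(C),np.mean(C,0))
print('yaw edges',[np.degrees(np.arctan2(*(a-b)[[1,0]])) for a,b in((C[0],C[2]),(C[1],C[3]))], [np.degrees(np.arctan2(-(a-b)[0],(a-b)[1])) for a,b in((C[0],C[1]),(C[2],C[3]))])
im,d=snap('scene','scene4.png'); im=im.astype(int)
b=(220,265,85,145); Q=cloud('scene',d,b); I=im[b[2]:b[3],b[0]:b[1]]
r=(I[...,2]>70)&(I[...,1]<40)&(I[...,0]<40)&(d[b[2]:b[3],b[0]:b[1]]>0)
S=Q[r]; print(np.histogram(S[:,2],bins=np.arange(0,.08,.004)))
E
```

```text
shift mm [-1.859   4.8829  5.7642] turn [-0.0275 -0.0092  0.0593] t 4.75 [ 0.4393 -0.2971  0.1073] 0.023588661108401243
dock top [0.5419 0.0183 0.045 ]
[[ 0.6121  0.0825  0.045 ]
 [ 0.615  -0.0412  0.045 ]
 [ 0.4673  0.0783  0.045 ]
 [ 0.4708 -0.0455  0.045 ]] [0.5413 0.0185 0.045 ]
yaw edges [np.float64(1.683419253971889), np.float64(1.7290907786517207)] [np.float64(1.3395082726724477), np.float64(1.6357238301471015)]
(array([ 0,  0,  1,  1, 10, 22, 36, 12, 10,  3,  3,  5,  5,  3,  5,  6,  5,
        0,  0]), array([0.   , 0.004, 0.008, 0.012, 0.016, 0.02 , 0.024, 0.028, 0.032,
       0.036, 0.04 , 0.044, 0.048, 0.052, 0.056, 0.06 , 0.064, 0.068,
       0.072, 0.076]))
```

Request:
{"op": "servo_tool", "data": {
  "increments": [
    [-0.002,0.005,0.002,0,0,0,1],
    [-0.002,0.005,0.004,0,0,0,1],
    [-0.002,0.005,0.005,0,0,0,1],
    [-0.002,0.005,0.0055,0,0,0,1]
  ]
}}

```text
t: 5.2
ee_pos: [0.437, -0.3035, 0.1023]
tool_rot: [1.0, 0.008, 0.0, 0.0]
contact_force: [-3.0, 1.5, 14.9]
width: 0.0234
grip_force: 15.0
```

Request:
{"op": "servo_tool", "data": {
  "increments": [
    [0,0,0.001,0,0,0,1],
    [0,0,0.001,0,0,0,1]
  ]
}}

```text
t: 5.4
ee_pos: [0.4372, -0.3034, 0.1019]
tool_rot: [1.0, 0.008, 0.0, 0.0]
contact_force: [-3.5, 2.7, 18.3]
width: 0.0235
grip_force: 15.0
```

Request:
{"op": "servo_tool", "data": {
  "increments": [
    [0,0,-0.001,0,0,0,1],
    [0,0,-0.001,0,0,0,-0.2],
    [0,0,-0.001,0,0,0,-0.2],
    [0,0,-0.001,0,0,0,-1],
    [0,0,-0.001,0,0,0,-1]
  ]
}}

```text
t: 5.9
ee_pos: [0.4366, -0.303, 0.101]
tool_rot: [1.0, 0.009, -0.0, -0.0]
contact_force: [0.2, 0.2, -0.3]
width: 0.0533
grip_force: 0.0
```

Request:
{"op": "servo_tool", "data": {
  "increments": [
    [0,0,-0.001,0,0,0,-1],
    [0,0,-0.02,0,0,0,-1],
    [0,0,-0.06,0,0,0,-1],
    [0,0,-0.1,0,0,0,-1],
    [0,0,-0.14,0,0,0,-1]
  ]
}}

```text
t: 6.4
ee_pos: [0.4364, -0.3029, 0.2427]
tool_rot: [1.0, 0.008, -0.0, -0.0]
contact_force: [0.7, -0.4, 0.1]
width: 0.0881
grip_force: 0.0
```

```bash
python3 go.py .503 .2775 .21 13.4; python3 - <<'E'
from an import *
im,d=snap('scene','scene5.png'); I=im.astype(int)[85:145,220:265]
b=(220,265,85,145);Q=cloud('scene',d,b)
r=(I[...,2]>70)&(I[...,1]<60)&(I[...,0]<60)&(d[85:145,220:265]>0); S=Q[r]; z=S[:,2]
print(np.histogram(z,bins=np.arange(0,.08,.004))[0]); print('knob top',np.median(S[z>z.max()-.008],0),'disc',np.median(S[z<.03],0))
E
```

```text
shift mm [  76.4659 -579.179    32.7746] turn [ -0.0171   0.0229 -12.4307] t 6.4 [ 0.4364 -0.3029  0.2427] 0.08807131875468173
[ 0  3  6 12 30 35  7  8  5  9  8  7  5 12 30  9  0  0  0]
knob top [ 0.4425 -0.3015  0.058 ] disc [ 0.4491 -0.2932  0.0197]
```

Cap stands upright in the dish with its knob top at 58 mm. Next, the holder.

Request:
{"op": "servo_tool", "data": {
  "increments": [
    [0.005,-0.038,0,0,0,0,-1],
    [0.01,-0.077,0,0,0,0,-1],
    [0.015,-0.116,0,0,0,0,-1],
    [0.02,-0.155,0,0,0,0,-1],
    [0.026,-0.194,0,0,0,0,-1]
  ]
}}

```text
t: 6.95
ee_pos: [0.4592, -0.1071, 0.2412]
tool_rot: [1.0, 0.008, 0.0, 0.0]
contact_force: [0.5, 0.7, -0.2]
width: 0.0878
grip_force: 0.0
```

Request:
{"op": "servo_tool", "data": {
  "increments": [
    [0.005,-0.038,0,0,0,0,-1],
    [0.01,-0.077,0,0,0,0,-1],
    [0.015,-0.116,0,0,0,0,-1],
    [0.02,-0.155,0,0,0,0,-1],
    [0.026,-0.194,0,0,0,0,-1]
  ]
}}

```text
t: 7.45
ee_pos: [0.4819, 0.0873, 0.2411]
tool_rot: [1.0, 0.008, 0.0, 0.0]
contact_force: [0.5, 0.2, 0.0]
width: 0.0882
grip_force: 0.0
```

Request:
{"op": "servo_tool", "data": {
  "increments": [
    [0.005,-0.04,0,0,0,-4,-1],
    [0.01,-0.08,0.01,0,0,-8,-1],
    [0.015,-0.12,0.02,0,0,-12.4,-1],
    [0.02,-0.16,0.03,0,0,-12.4,-1],
    [0.025,-0.191,0.033,0,0,-12.4,-1]
  ]
}}

```text
t: 7.95
ee_pos: [0.5029, 0.2796, 0.2069]
tool_rot: [0.993, 0.117, -0.001, -0.0]
contact_force: [0.3, 0.2, -0.0]
width: 0.0881
grip_force: 0.0
```

Request:
{"op": "servo_tool", "data": {
  "increments": [
    [0,0,0,0,0,0,-1]
  ]
}}

```text
t: 8.05
ee_pos: [0.5027, 0.2826, 0.2075]
tool_rot: [0.993, 0.12, -0.0, -0.002]
contact_force: [0.2, 1.1, 0.9]
width: 0.0879
grip_force: 0.0
```

```bash
python3 go.py .503 .2775 .08 13.4; python3 - <<'E'
from an import *
a,_=snap('top','top6.png');b,_=snap('scene','scene6.png')
cv2.imwrite('pics/m6.png',np.hstack([cv2.resize(a[170:270,145:245],(400,400),interpolation=2),cv2.resize(b[220:320,320:420],(400,400),interpolation=2)]))
E
```

```text
shift mm [ -0.9261   5.4539 127.5245] turn [-0.1927 -0.0046  0.3426] t 8.05 [0.5027 0.2826 0.2075] 0.08791283909343219
```

View pics/m6.png

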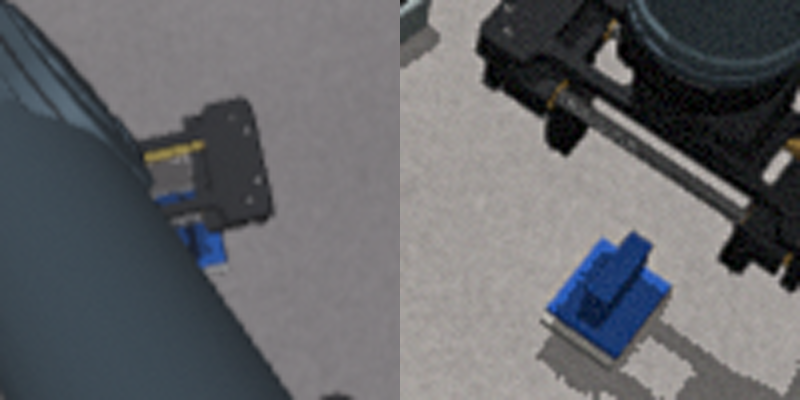

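Scene crop shows the holder bar at (615,270) with the open gripper above it, aligned with the bar. Descending.

Request:
{"op": "servo_tool", "data": {
  "increments": [
    [-0.001,0.003,0.04,0,0,0,-1],
    [-0.001,0.003,0.08,0,0,0,-1],
    [-0.001,0.003,0.1,0,0,0,-1],
    [-0.001,0.003,0.1,0,0,0,-1]
  ]
}}

```text
t: 8.55
ee_pos: [0.5021, 0.2709, 0.1057]
tool_rot: [0.993, 0.115, -0.003, 0.002]
contact_force: [0.2, -0.7, 0.5]
width: 0.0878
grip_force: 0.0
```

```bash
python3 go.py .503 .2775 .082 13.4; python3 - <<'E'
from an import *
b,_=snap('scene','scene7.png')
cv2.imwrite('pics/m7.png',cv2.resize(b[240:320,320:420],(750,600),interpolation=2))
E
```

```text
shift mm [ 2.461  -6.2531 23.6255] turn [ 0.1641  0.3118 -0.1452] t 8.55 [0.5021 0.2709 0.1057] 0.08784126073404508
```

View pics/m7.png

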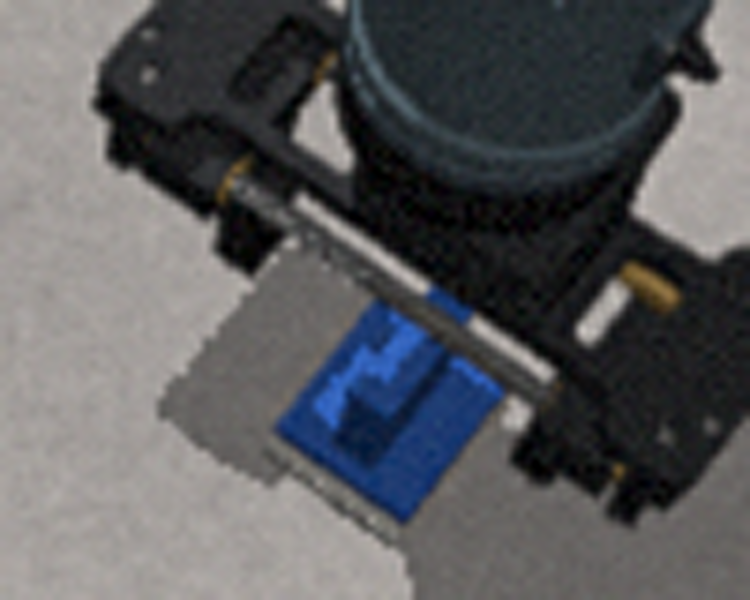

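The open fingers straddle the bar (bar top about (380,390) in the crop). Lowering the rest, then settling.

Request:
{"op": "servo_tool", "data": {
  "increments": [
    [0.001,-0.003,0.012,0,0,0,-1],
    [0.001,-0.003,0.023,0,0,0,-1],
    [0.001,-0.003,0.023,0,0,0,-1],
    [0.001,-0.003,0.023,0,0,0,-1],
    [0.001,-0.003,0.023,0,0,0,-1]
  ]
}}

```text
t: 9.1
ee_pos: [0.5041, 0.2773, 0.0856]
tool_rot: [0.993, 0.116, 0.0, -0.0]
contact_force: [0.9, -1.5, 0.1]
width: 0.0881
grip_force: 0.0
```

```bash
python3 go.py .503 .2775 .082 13.4
```

```text
shift mm [-1.0123 -0.4472  3.6229] turn [-0.0087 -0.0372 -0.0266] t 9.1 [0.5041 0.2773 0.0856] 0.08812281750926393
```

Request:
{"op": "servo_tool", "data": {
  "increments": [
    [-0.001,0,0.0035,0,0,0,0.2],
    [-0.001,0,0.0035,0,0,0,0.2],
    [-0.001,0,0.0035,0,0,0,0.2],
    [-0.001,0,0.0035,0,0,0,0.6],
    [-0.001,0,0.0035,0,0,0,0.6]
  ],
  "squeeze": 30
}}

```text
t: 9.6
ee_pos: [0.5029, 0.277, 0.0818]
tool_rot: [0.993, 0.116, 0.0, -0.0]
contact_force: [-0.3, 0.3, 0.4]
width: 0.0504
grip_force: 0.0
```

Request:
{"op": "servo_tool", "data": {
  "increments": [
    [0,0,0,0,0,0,1],
    [0,0,0,0,0,0,1],
    [0,0,0,0,0,0,1],
    [0,0,0,0,0,0,1],
    [0,0,0,0,0,0,1]
  ]
}}

```text
t: 10.1
ee_pos: [0.5029, 0.2769, 0.0817]
tool_rot: [0.993, 0.116, -0.0, 0.0]
contact_force: [0.4, 0.0, 0.7]
width: 0.0137
grip_force: 30.0
```

Request:
{"op": "servo_tool", "data": {
  "increments": [
    [0,0,0,0,0,0,1],
    [0,0,0,0,0,0,1],
    [0,0,0,0,0,0,1],
    [0,0,0,0,0,0,1],
    [0,0,0,0,0,0,1]
  ],
  "squeeze": 55
}}

```text
t: 10.6
ee_pos: [0.5029, 0.2769, 0.0817]
tool_rot: [0.993, 0.116, -0.0, 0.0]
contact_force: [-0.3, -0.2, 0.9]
width: 0.013
grip_force: 55.0
```

Request:
{"op": "servo_tool", "data": {
  "increments": [
    [0,0,-0.015,0,0,0,1],
    [0,0,-0.045,0,0,0,1],
    [0,0,-0.08,0,0,0,1],
    [0,0,-0.115,0,0,0,1],
    [0,0,-0.13,0,0,0,1]
  ]
}}

```text
t: 11.1
ee_pos: [0.5039, 0.2778, 0.2156]
tool_rot: [0.993, 0.116, 0.002, -0.001]
contact_force: [-0.1, -0.6, -3.1]
width: 0.0136
grip_force: 55.0
```

```bash
python3 go.py .543 .0175 .21 1.6
```

```text
shift mm [-22.2655 262.2916   5.0487] turn [-0.124  -0.2694 11.7786] t 11.1 [0.5039 0.2778 0.2156] 0.013576867327647188
```

Request:
{"op": "servo_tool", "data": {
  "increments": [
    [-0.002,0.03,0,0,0,2,1],
    [-0.005,0.065,0,0,0,5,1],
    [-0.009,0.1,0,0,0,8,1],
    [-0.012,0.135,0,0,0,11,1],
    [-0.014,0.165,0,0,0,11.8,1]
  ]
}}

```text
t: 11.6
ee_pos: [0.5269, 0.111, 0.2114]
tool_rot: [1.0, 0.012, -0.001, 0.0]
contact_force: [-0.5, 0.2, -1.6]
width: 0.0136
grip_force: 55.0
```

```bash
python3 go.py .543 .0175 .175 1.6
```

```text
shift mm [13.7624 93.8427 36.4229] turn [ 0.0476  0.0614 -0.1707] t 11.6 [0.5269 0.111  0.2114] 0.013582955272639596
```

Request:
{"op": "servo_tool", "data": {
  "increments": [
    [0.005,0.035,0.005,0,0,0,1],
    [0.01,0.065,0.015,0,0,0,1],
    [0.014,0.085,0.025,0,0,0,1],
    [0.014,0.094,0.036,0,0,0,1],
    [0.014,0.094,0.036,0,0,0,1]
  ]
}}

```text
t: 12.1
ee_pos: [0.5426, 0.0185, 0.174]
tool_rot: [1.0, 0.013, -0.002, 0.0]
contact_force: [-1.2, -0.0, -2.1]
width: 0.0136
grip_force: 55.0
```

Request:
{"op": "servo_tool", "data": {
  "increments": [
    [0,0,0,0,0,0,1],
    [0,0,0,0,0,0,1],
    [0,0,0,0,0,0,1],
    [0,0,0,0,0,0,1]
  ]
}}

```text
t: 12.5
ee_pos: [0.5441, 0.0205, 0.1761]
tool_rot: [1.0, 0.014, 0.0, -0.0]
contact_force: [0.2, -0.0, -1.6]
width: 0.0132
grip_force: 55.0
```

```bash
python3 go.py .543 .0175 .145 1.6; python3 - <<'E'
from an import *
b,_=snap('scene','scene8.png')
cv2.imwrite('pics/m8.png',cv2.resize(b[175:265,235:340],(700,600),interpolation=2))
E
```

```text
shift mm [-1.2411  2.9722 31.1077] turn [-0.0149 -0.0403  0.053 ] t 12.5 [0.5441 0.0205 0.1761] 0.013203338394628847
```

View pics/m8.png

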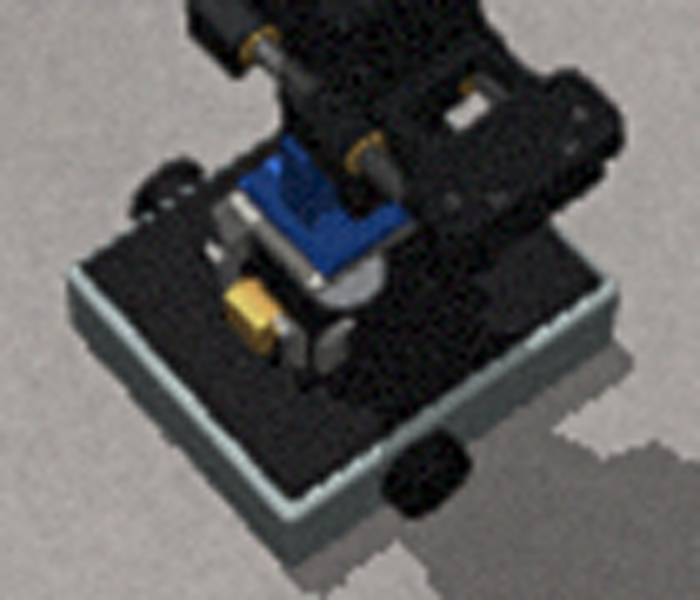

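Holder hangs level over the deck; +x rim edge from about (236,198) to (324,284) in the crop. Checking its offset from the gripper and dock.

```bash
python3 - <<'E'
from an import *
f=lambda x,y,z: atz('scene',235+x*.15-.4,175+y*.15-.4,z)
a,b=f(236,198,.0975),f(324,284,.0975); print(a,b,(a+b)/2-np.array([.032,.0009,0]),np.linalg.norm(a-b),'dock scene', f(360,290,.045))
d=np.load('pics/scene8.png.npy'); im=cv2.imread('pics/scene8.png').astype(int)
bb=(262,302,192,220);Q=cloud('scene',d,bb);I=im[bb[2]:bb[3],bb[0]:bb[1]]
m=(I[...,0]>I[...,2]+40)&(d[bb[2]:bb[3],bb[0]:bb[1]]>0)&(abs(Q[...,2]-.106)<.008); S=Q[m]; print(len(S),np.median(S,0),np.percentile(S,[2,98],axis=0))
E
```

```text
[ 0.5743 -0.0017  0.0975] [0.5713 0.0433 0.0975] [0.5408 0.0199 0.0975] 0.04506897324770454 dock scene [0.5437 0.0272 0.045 ]
150 [0.5646 0.032  0.1072] [[ 0.5392 -0.0015  0.1034]
 [ 0.5724  0.0449  0.1125]]
```

Request:
{"op": "servo_tool", "data": {
  "increments": [
    [0,0.0035,0,0,0,0,1],
    [0,0.0035,0.005,0,0,0,1],
    [0,0.0035,0.012,0,0,0,1],
    [0,0.0035,0.018,0,0,0,1],
    [0,0.0035,0.022,0,0,0,1]
  ]
}}

```text
t: 13.05
ee_pos: [0.5436, 0.0161, 0.1527]
tool_rot: [1.0, 0.014, -0.001, 0.0]
contact_force: [-0.2, -0.3, -1.7]
width: 0.0136
grip_force: 55.0
```

Request:
{"op": "servo_tool", "data": {
  "increments": [
    [0,0,0.003,0,0,0,1],
    [0,0,0.006,0,0,0,1],
    [0,0,0.008,0,0,0,1],
    [0,0,0.008,0,0,0,1]
  ]
}}

```text
t: 13.45
ee_pos: [0.544, 0.0161, 0.1455]
tool_rot: [1.0, 0.014, -0.0, 0.0]
contact_force: [0.9, 0.2, -1.6]
width: 0.0134
grip_force: 55.0
```

```bash
python3 go.py .5435 .017 .1267 1.6; python3 -c "
from cell import *;print(read_state()['contact_force'],read_state()['wrist_torque'])"
```

```text
shift mm [-0.4389 -0.8635 18.7777] turn [ 0.001   0.0219 -0.0198] t 13.45 [0.544  0.0161 0.1455] 0.013402423131509413
[ 0.89101064  0.15822624 -1.61786711] [0.04584587 0.000112   0.06967166]
```

Request:
{"op": "servo_tool", "data": {
  "increments": [
    [0,-0.0005,0.002,0,0,0,1],
    [0,-0.0005,0.004,0,0,0,1],
    [0,-0.0005,0.006,0,0,0,1],
    [0,-0.0005,0.008,0,0,0,1]
  ]
}}

```text
t: 13.85
ee_pos: [0.5441, 0.0167, 0.1379]
tool_rot: [1.0, 0.014, 0.0, -0.0]
contact_force: [-3.0, 0.1, 5.5]
width: 0.0134
grip_force: 55.0
```

Request:
{"op": "servo_tool", "data": {
  "increments": [
    [0,0,0.002,0,0,0,1],
    [0,0,0.004,0,0,0,1],
    [0,0,0.006,0,0,0,1]
  ]
}}

```text
t: 14.15
ee_pos: [0.544, 0.0166, 0.1314]
tool_rot: [1.0, 0.014, -0.0, -0.0]
contact_force: [-1.4, 0.3, -0.6]
width: 0.0134
grip_force: 55.0
```

Request:
{"op": "servo_tool", "data": {
  "increments": [
    [0,0,0.002,0,0,0,1],
    [0,0,0.004,0,0,0,1],
    [0,0,0.005,0,0,0,1],
    [0,0,0.005,0,0,0,1]
  ]
}}

```text
t: 14.55
ee_pos: [0.5441, 0.0166, 0.1267]
tool_rot: [1.0, 0.014, -0.0, 0.0]
contact_force: [-2.7, 0.1, -0.0]
width: 0.014
grip_force: 55.0
```

Request:
{"op": "servo_tool", "data": {
  "increments": [
    [0,0,0.0015,0,0,0,1],
    [0,0,0.0015,0,0,0,1]
  ]
}}

```text
t: 14.75
ee_pos: [0.5441, 0.0166, 0.1266]
tool_rot: [1.0, 0.014, -0.0, 0.0]
contact_force: [-7.7, -0.2, 17.9]
width: 0.0139
grip_force: 55.0
```

Bottomed out at TCP 126.6 mm, as predicted. Relaxing, then tugging in small steps.

Request:
{"op": "servo_tool", "data": {
  "increments": [
    [0,0,-0.0015,0,0,0,1],
    [0,0,-0.0015,0,0,0,1]
  ]
}}

```text
t: 14.95
ee_pos: [0.544, 0.0166, 0.1267]
tool_rot: [1.0, 0.014, 0.0, -0.0]
contact_force: [-1.2, -0.3, -1.7]
width: 0.0135
grip_force: 55.0
```

Request:
{"op": "servo_tool", "data": {
  "increments": [
    [0,0,-0.001,0,0,0,1],
    [0,0,-0.002,0,0,0,1],
    [0,0,-0.0025,0,0,0,1]
  ]
}}

```text
t: 15.25
ee_pos: [0.544, 0.0166, 0.1288]
tool_rot: [1.0, 0.014, -0.0, -0.0]
contact_force: [1.3, -0.1, -10.2]
width: 0.0132
grip_force: 55.0
```

Request:
{"op": "servo_tool", "data": {
  "increments": [
    [0,0,-0.0005,0,0,0,1],
    [0,0,-0.001,0,0,0,1],
    [0,0,-0.001,0,0,0,1]
  ]
}}

```text
t: 15.55
ee_pos: [0.5439, 0.0166, 0.1289]
tool_rot: [1.0, 0.014, -0.0, -0.0]
contact_force: [5.2, 0.1, -21.9]
width: 0.0134
grip_force: 55.0
```

Rose 2.2 mm and held against a pull of about 20 N, so it is latched. Lowering, then letting go.

Request:
{"op": "servo_tool", "data": {
  "increments": [
    [0,0,0.0015,0,0,0,1],
    [0,0,0.0035,0,0,0,1],
    [0,0,0.0035,0,0,0,1]
  ]
}}

```text
t: 15.85
ee_pos: [0.5441, 0.0166, 0.1269]
tool_rot: [1.0, 0.014, -0.0, 0.0]
contact_force: [-0.9, 0.6, -2.2]
width: 0.0136
grip_force: 55.0
```

Request:
{"op": "servo_tool", "data": {
  "increments": [
    [0,0,0,0,0,0,0.3],
    [0,0,0,0,0,0,0.3],
    [0,0,0,0,0,0,0.3],
    [0,0,0,0,0,0,0.1],
    [0,0,0,0,0,0,0.1]
  ]
}}

```text
t: 16.35
ee_pos: [0.5442, 0.0166, 0.1268]
tool_rot: [1.0, 0.014, 0.0, -0.0]
contact_force: [0.5, 0.1, 1.2]
width: 0.0397
grip_force: 0.0
```

Request:
{"op": "servo_tool", "data": {
  "increments": [
    [0,0,-0.01,0,0,0,0.1],
    [0,0,-0.03,0,0,0,0.1],
    [0,0,-0.06,0,0,0,0.1],
    [0,0,-0.1,0,0,0,0.1],
    [0,0,-0.14,0,0,0,0.1]
  ]
}}

```text
t: 16.85
ee_pos: [0.5437, 0.0166, 0.2687]
tool_rot: [1.0, 0.014, -0.0, -0.0]
contact_force: [1.9, 0.8, -0.2]
width: 0.0396
grip_force: 0.0
```

Request:
{"op": "servo_tool", "data": {
  "increments": [
    [0,0.04,0,0,0,0,-1],
    [0,0.08,0,0,0,0,-1],
    [0,0.12,0,0,0,0,-1],
    [0,0.16,0,0,0,0,-1],
    [0,0.16,0,0,0,0,-1]
  ]
}}

```text
t: 17.35
ee_pos: [0.5476, -0.1504, 0.2675]
tool_rot: [1.0, 0.009, 0.0, 0.002]
contact_force: [-0.4, -0.8, -0.3]
width: 0.0776
grip_force: 0.0
```

```bash
python3 - <<'E'
from an import *
a,_=snap('top','top9.png');b,d=snap('scene','scene9.png')
cv2.imwrite('pics/m9.png',np.hstack([cv2.resize(a[180:250,250:320],(400,400),interpolation=2),cv2.resize(b[175:255,245:325],(400,400),interpolation=2)]))
bb=(265,312,188,235);Q=cloud('scene',d,bb);I=b.astype(int)[bb[2]:bb[3],bb[0]:bb[1]]
m=(I[...,0]>I[...,2]+40)&(d[bb[2]:bb[3],bb[0]:bb[1]]>0); z=Q[...,2][m]; print(np.histogram(z,bins=np.arange(.04,.11,.004))); print(read_state()['contact_force'])
E
```

```text
(array([  0,   1,   3,  36, 140,  37,  14,  18,  10,  14,  20,  11,  20,
        32,  76,   8,   0]), array([0.04 , 0.044, 0.048, 0.052, 0.056, 0.06 , 0.064, 0.068, 0.072,
       0.076, 0.08 , 0.084, 0.088, 0.092, 0.096, 0.1  , 0.104, 0.108]))
[-0.0374  0.9245 -0.6181]
```

View pics/m9.png

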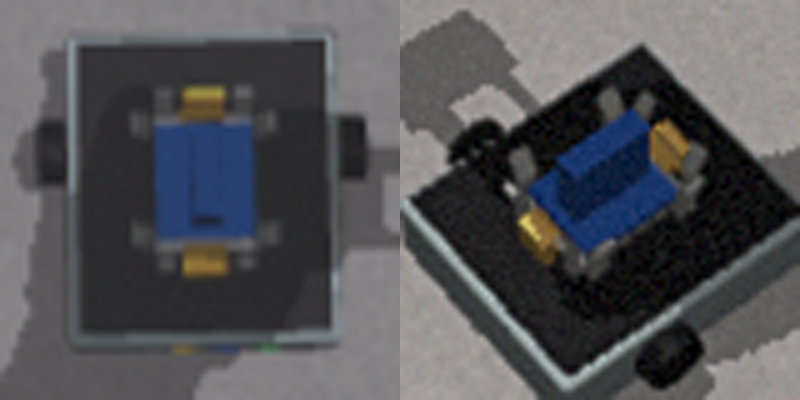

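The holder sits level between the guides with both brass catches over its rim ((205,103) and (205,262) in the top crop). Its top is about 97 mm above the table, as it should be, and the gripper is clear.

```bash
python3 -c "
from cell import *;print(sign_off())"
```

```text
the job is handed in; nothing more can be done
None
```

The red cap stands upright in the cap stand, and the blue holder is latched in the viewer; a tug of about 20 N lifted it only 2.2 mm. The gripper is open and clear, and I handed the job in at about 17 s; the hand-in gave no verdict.

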